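Clip the chip shield to its strap

ROBOT

A 6-joint arm with a two-finger parallel gripper is mounted at the origin on the work surface. World frame = base frame: x ahead of the robot, y to its left, z up, the work surface at z = 0. Lengths are in mm, angles in rad, forces in N, time in s.
With the tool pointing down it reaches from about 300 to 775 mm from the base axis. Payload 14.6 kg.
Tool frame: the origin (TCP) lies on the front face of the gripper's body, between the roots of the fingers; the fingertips stand 97 mm ahead of it and the grasp point (between the pads) lies 78 mm ahead of it; z points along the fingers, y is the line along which they close (so a half turn about z gives the same grasp; the last joint's range is limited). The gripper opens to 94 mm and grips with 3 to 60 N. Pads are 16 mm wide; open, the fingers measure 119 mm over their backs; the gripper's body (75 mm by 177 mm) begins 78 mm behind the grasp point.
Start: joints at [1.057, 0.3, 1.521, -0, 1.321, -0.067], TCP at [237.641, 496.001, 302.646] pointing down, gripper open.
Joint ranges: [-3.03, 3.03], [-0.79, 2.21], [0.23, 2.52], [-1.04, 4.18], [0, 3.07], [-2.55, 2.55]. Speed limits (rad/s): [2.22, 2.22, 2.57, 3.14, 3.14, 3.14].

INTERFACE

Orientations are given as [roll, pitch, yaw] about the fixed x, y, z axes, in that order (R = Rz(yaw) Ry(pitch) Rx(roll)).
In Python, from cell import * gives the robot as it stands.
- The arm moves only by the tool carry_out, never from a script. Its arguments are lists of equal length, an entry for each row: "slide": the shift along the world's x, y, z scaled (see below), a list of three; "dr": the turn, a rotation vector about the world's x, y, z scaled (see below), a list of three; "gripper": the opening in per cent of the stroke, from 0 (shut) to 100 (fully open). A call has 1 to 10 rows; each row is the pose to reach, as a shift and turn from the pose commanded when the call began, turning the shorter way round; what a row does not reach only later rows make up. The controller multiplies each number of a shift by 0.25 m and each number of a turn by 360 degrees. A row lasts 1/12 s, in which the tool goes at most 41.7 mm and 7.16 degrees, less where a joint would pass 70% of its speed; a pose out of reach is approached as far as the arm can. A call with a number of a shift or a turn outside -1 to 1 is refused whole. A call with a gripper value outside its range is refused whole. The fingers move at their own pace and stop on an object; "newtons" is the grip in N (left out, the last holds). Time passes only in rows, so rows that repeat a pose let the fingers close. It gives the time, the measured TCP pose, the force, the opening and the grip force at its end, in the units of the state.
- read_state(): the state, without advancing time (a new reading comes with each control period).
- camera(name): name is "scene" or "top"; returns the picture (420x560x3 uint8, red, green, blue); there is no depth.
- camera_model(name): a dict with "vfov" (degrees; the focal length in pixels is half the picture's height over the tangent of half this angle, whatever the lens; pixels are square), "cx", "cy" (the principal point, pixels), "R" (3x3) and "t" (3): a world point X has camera coordinates R X + t. Camera axes: x right, y down, z forward; pixel columns grow to the right and rows downward; lengths in mm; the calibration is good to about 2 mm. A picture is of the moment at which its call begins. camera_model takes no time and is no camera call.
- sign_off(): hands the job in; it is judged then, once.
The state is a dict: "clock": time; "joints": joint angles; "qd": joint speeds; "effort": joint torques, N m; "eef_pos": TCP position; "eef_rot": TCP orientation; "wrist_force": force on the tool from outside, world axes, zero at the start; "moment": the same for the moment, N m; "finger_gap": finger opening in mm; "finger_force": force on a finger pad.
Only numpy, scipy, OpenCV 4.12 (cv2) and the standard library are available. Lean on these libraries where they do the work, as an engineer would, in place of code of your own. Each camera call takes 0.05 s, during which the arm holds its last target. There are 200 camera calls.

TASK

Take the large spring clip from the clip stand by pinching its two handles from above, and clip it over the top edge of the grey chip shield where the steel strap stands behind it, so that shield and strap are pinched together. Leave it upright, square to the edge, centred on the strap, with its rubber pads pushed down fully onto the plates, and let go.

Things in the scene. Friction and masses are not known exactly. Their poses are not given: they have to be found in the camera images.
- clip_grip (a point): Large black spring clip (117 mm tall, 0.14 kg, like a clothes peg, handles up): point midway between its handles, 13 mm below their tops, 104 mm above the jaws' underside, 42 mm above the hinge pin. z up, x: squeezing direction, y: along the hinge pin; same both ways round. Handles 30 mm wide along y; over their outer faces 60 mm at the top, 52 mm here. The two 77 mm clips beside it are not for use.
- clip_pads (a point): Midway between the large clip's rubber jaw pads, 95 mm below clip_grip, 9 mm above the jaws' underside; same axes. Pads 32 mm wide (y), 18 mm high; the jaws are 53 mm deep inside. It starts clipped on a stand's upright fin, 10 mm thick, 40 mm high, 230 mm long (y), jaws on the stand's 12 mm base. Lift 45 mm to clear the fin.
- clip_a (a joint): Jaw opening of the large clip (rad), both jaws move alike. 0: pads parallel, 10 mm apart, as at the start and when clipped on shield and strap. 0.26: handles squeezed to their stop (12 N each), parallel, 30 mm over their outer faces; pads 41 mm apart at the lower ends, 32 mm at the upper. -0.06: nothing between the pads. Springs shut it when released.
- strap_top (a point): Middle of the top edge of shield and strap, which stand back to back, fixed, 100 mm above the table, 10 mm thick together. x: across the thickness, y: along the edge, z up. Shield: grey plate 150 mm long (y), x -5 to 0 mm. Strap: steel, 40 mm wide (y), x 0 to 5 mm. Below them a dark tray 120 x 180 mm, rims 22 mm high, with a block 30 mm high 20 mm in front of the shield.
Things that resemble listed ones, but are neither listed nor needed, are in the scene too. Leave any red look-alike of the part that bears clip_grip alone.

How it is judged:
By the outcome, as a careful person would: the job done as asked, in the order asked, and still so for the second after the job is handed in, with the robot touching nothing.
It also fails if it takes over 40 s, if anything falls off the work surface, if the arm or the gripper's body presses on something with over 40 N, if the wrist force passes 120 N, or if a joint passes its speed limit or range.

## Working session

There is one attempt and no reset: what is moved stays moved. The work goes in short steps, Python scripts to look and compute and a tool call to move; the robot and the scene stay as the last step left them, time stands still between calls to the robot, and variables do not carry over. Pictures are saved under pics/ and viewed, at most 10 in all, crops included, and the job is handed in when it is done.

Besides the shell and the picture viewer there is one more tool, called as name(argument=value, ...), one argument or row to a line, values as JSON. carry_out: Moves the arm, as the interface text tells. Its arguments: {"type":"object","properties":{"slide":{"type":"array","items":{"type":"array","items":{"type":"number","minimum":-1,"maximum":1}}},"dr":{"type":"array","items":{"type":"array","items":{"type":"number","minimum":-1,"maximum":1}}},"gripper":{"type":"array","items":{"type":"number"}},"newtons":{"type":"number"}},"required":["slide","dr","gripper"]}

```bash
mkdir -p pics; python3 - <<'E'
from cell import *
import cv2,numpy as np
for n in("scene","top"):
    im=np.array(camera(n)); cv2.imwrite(f"pics/{n}0.png",im[...,::-1]); m=camera_model(n); print(n,m)
s=read_state();print(s)
E
```

```text
scene {'vfov': 53.533606660532136, 'cx': 277.59782383422834, 'cy': 211.99457883032792, 'R': array([[ 0.59634491,  0.80250035,  0.01912941],
       [ 0.51259872, -0.36236113, -0.77841953],
       [-0.61775019,  0.47401223, -0.62745287]]), 't': array([-351.88046907, -211.70706506, 1372.97017343])}
top {'vfov': 54.67760752560286, 'cx': 281.77766260637304, 'cy': 205.94989023039324, 'R': array([[ 0.00681131, -0.99917119,  0.04013144],
       [-0.99831612, -0.00910646, -0.05728863],
       [ 0.05760661, -0.03967365, -0.99755074]]), 't': array([-23.96646353, 541.55875044, 906.3787844 ])}
{'clock': 0.1, 'joints': array([ 1.05737586e+00,  3.00419853e-01,  1.52155605e+00,  5.91124331e-06,
        1.32071387e+00, -6.66098254e-02]), 'qd': array([-0.00032341, -0.00116953, -0.00166316,  0.00014885, -0.00239696,
        0.0001661 ]), 'effort': array([ 3.40261919e-03, -5.32649839e+01, -3.53281224e+01,  7.10023125e-02,
        2.34827958e-02, -2.49828787e-05]), 'eef_pos': array([237.58354621, 495.87305301, 302.12497541]), 'eef_rot': array([-3.14049835e+00, -7.87377854e-05,  2.69478050e+00]), 'wrist_force': array([ 0.2261542 , -0.0534475 ,  0.30441406]), 'moment': array([ 0.0285175 , -0.01649799,  0.01375278]), 'finger_force': 0.0, 'finger_gap': 94.13269124111714}
```

View pics/scene0.png

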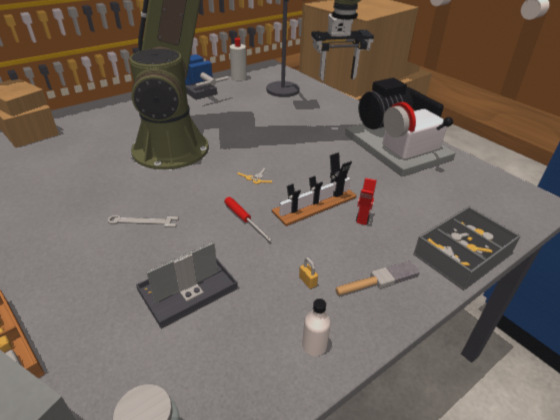

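View pics/top0.png

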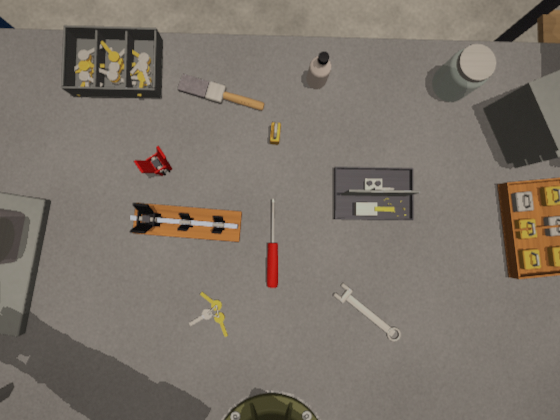

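The scene view shows these candidates: a large black clip at (341,178), small black clips at (294,198) and (316,190), and a red look-alike at (366,200). In the top view they are at about (147,218), (184,222), (217,225) and red (155,163). I choose the large black one at scene (341,178). The shield is at scene (184,270), top (380,191).

```bash
python3 - <<'E'
import cv2,numpy as np
s=cv2.imread("pics/scene0.png");t=cv2.imread("pics/top0.png")
c=lambda im,x,y,w=100,h=75:cv2.resize(im[y:y+h,x:x+w],(400,300),interpolation=cv2.INTER_CUBIC)
cv2.imwrite("pics/crop0.png",np.vstack([np.hstack([c(s,270,150),c(s,135,240)]),np.hstack([c(t,120,190),c(t,325,155)])]))
E
```

```text
(no output)
```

View pics/crop0.png

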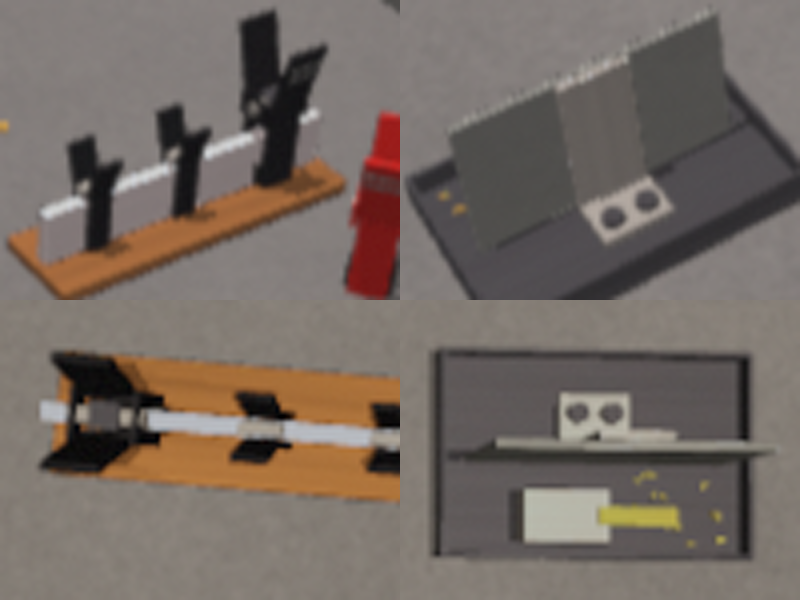

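The crop confirms the choice: the large clip, with tall flared handles, is at the far left end of the fin in the top view. The shield top edge runs from scene (147,272) to (214,242), with the strap top at about (174,262) to (193,254). The strap is on the +x side.

```bash
cat > h.py <<'E'
from cell import *
import cv2,numpy as np
def ray(n,p,z):
    m=camera_model(n);f=210/np.tan(np.radians(m["vfov"]/2));R=np.array(m["R"]);t=np.array(m["t"])
    d=R.T@[(p[0]-m["cx"])/f,(p[1]-m["cy"])/f,1];c=-R.T@t
    return (c+d*(z-c[2])/d[2]).round(1)
def proj(n,X):
    m=camera_model(n);f=210/np.tan(np.radians(m["vfov"]/2));q=np.array(m["R"])@X+m["t"]
    return (q[:2]/q[2]*f+[m["cx"],m["cy"]]).round(1)
E
python3 - <<'E'
from h import *
t=cv2.imread("pics/top0.png");s=cv2.imread("pics/scene0.png")
hsv=cv2.cvtColor(t,cv2.COLOR_BGR2HSV).astype(int)
# fin bright & unsaturated
m=np.zeros(t.shape[:2],bool);m[205:240,125:245]=True
w=m&(hsv[...,2]>165)&(hsv[...,1]<60)
ys,xs=np.nonzero(w);P=np.array([ray("top",p,52)[:2] for p in zip(xs,ys)])
v=cv2.fitLine(P.astype(np.float32),cv2.DIST_HUBER,0,.01,.01).ravel();print("fin top",v,len(P), P[P[:,1].argmin()],P[P[:,1].argmax()])
b=m&0
b=np.zeros(t.shape[:2],bool);b[195:245,125:165]=True
k=b&(hsv[...,2]<50);ys,xs=np.nonzero(k);print("black box",xs.min(),xs.max(),ys.min(),ys.max())
for y in range(200,240): 
    r=np.nonzero(k[y])[0]
    if len(r):print(y,r.min(),r.max(),end="; ")
print()
for n,p,z in [("top",(133.2,203),129),("top",(130.8,232),129),("scene",(334.75,154),129),("scene",(346.5,164),129),
 ("scene",(147.5,272.5),100),("scene",(214.2,242.5),100),("scene",(174.2,262),100),("scene",(192.5,253.7),100),
 ("top",(349.2,190.5),100),("top",(418.7,192.5),100)]:print(n,p,ray(n,p,z))
g=cv2.cvtColor(s,cv2.COLOR_BGR2GRAY)
A=cv2.resize(s[235:285,140:220],(800,500),interpolation=cv2.INTER_NEAREST);cv2.imwrite("pics/sh_s.png",A)
A=cv2.resize(t[180:205,340:425],(800,235),interpolation=cv2.INTER_NEAREST)
B=cv2.resize(t[197:240,124:168],(350,342),interpolation=cv2.INTER_NEAREST)
C=cv2.resize(s[150:200,325:361],(250,342),interpolation=cv2.INTER_NEAREST)
D=np.zeros((342,200,3),np.uint8)
cv2.imwrite("pics/tt.png",np.vstack([A,np.hstack([B,C,D])]))
E
```

```text
fin top [7.3911399e-02 9.9726480e-01 5.0273062e+02 1.7890979e+02] 319 [497.4  80.7] [515.1 307.7]
black box 131 160 204 232
204 134 143; 205 134 147; 206 134 148; 207 135 149; 208 136 150; 209 137 151; 210 138 151; 211 139 152; 212 138 153; 213 138 156; 214 138 160; 215 138 160; 216 138 160; 217 138 154; 218 154 154; 221 138 139; 222 137 155; 223 137 159; 224 137 159; 225 137 159; 226 136 151; 227 135 151; 228 133 149; 229 132 148; 230 131 147; 231 131 145; 232 138 144; 
top (133.2, 203) [538.3 276.9 129. ]
top (130.8, 232) [481.5 280.  129. ]
scene (334.75, 154) [491.  260.8 129. ]
scene (346.5, 164) [545.3 251.8 129. ]
scene (147.5, 272.5) [ 576.8 -307.3  100. ]
scene (214.2, 242.5) [ 577.5 -159.6  100. ]
scene (174.2, 262) [ 580.9 -252.9  100. ]
scene (192.5, 253.7) [ 581.  -212.3  100. ]
top (349.2, 190.5) [ 570.4 -156.6  100. ]
top (418.7, 192.5) [ 567.7 -303.3  100. ]
```

View pics/sh_s.png

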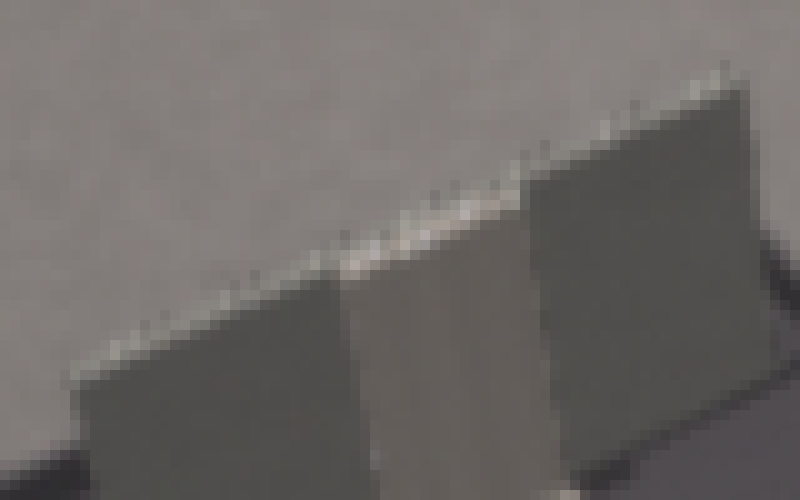

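View pics/tt.png

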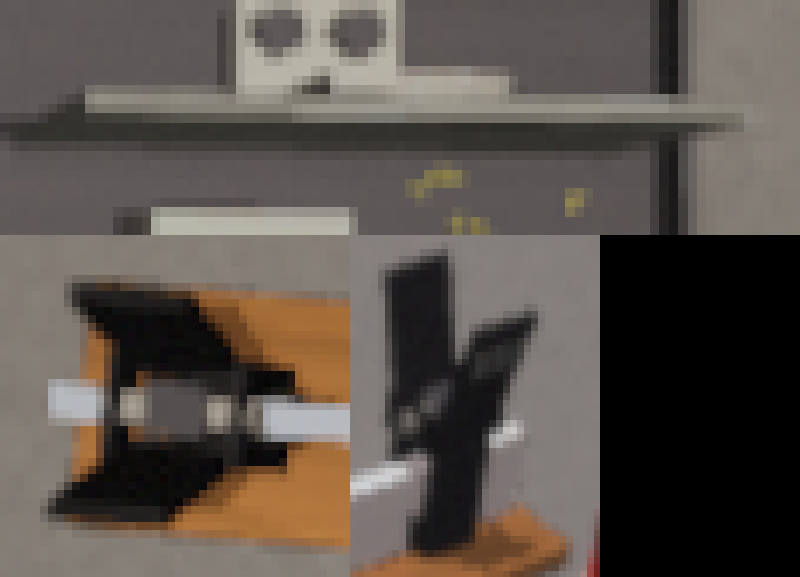

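The pictures show the handle-top corners in the top view at about (132,203), (147,204), (130,232) and (145,233). The shield ends are at top (348.5,190) and (418.4,191.5). The strap's front top edge in the scene view runs from (173.7,262.5) to (192,255.3).

```bash
python3 - <<'E'
from h import *
for n,ps,z in [("top",[(132.3,202.8),(147.4,204),(129.8,231.7),(144.6,232.6)],129),("scene",[(329.5,153.9),(338.5,152.1),(342.5,163.4),(351.4,160.8)],129),
("scene",[(173.2,262),(191.8,254.8),(148,273),(214.2,243.5),(147,271.5),(213.2,241.5)],100),("top",[(348.5,188.9),(418.4,190.1),(348.5,191.4),(418.4,192.9),(393.7,187.5)],100)]:
    Q=np.array([ray(n,p,z) for p in ps]);print(n,Q[:,:2].tolist(),"mean",Q.mean(0))
E
```

```text
top [[538.7, 278.7], [536.6, 249.3], [482.1, 281.9], [480.5, 253.3]] mean [509.475 265.8   129.   ]
scene [[482.6, 249.6], [489.5, 275.9], [537.2, 245.3], [541.3, 273.3]] mean [512.65  261.025 129.   ]
scene [[579.8, -254.5], [583.0, -215.0], [578.6, -307.0], [580.2, -161.2], [573.8, -307.0], [573.6, -159.8]] mean [ 578.16666667 -234.08333333  100.        ]
top [[573.7, -155.1], [572.8, -302.7], [568.5, -155.1], [566.9, -302.7], [577.7, -250.4]] mean [ 571.92 -233.2   100.  ]
```

carry_out(
  slide=[
    [0.8, -0.7, 0],
    [0.8, -0.7, 0],
    [0.8, -0.7, 0],
    [0.8, -0.7, 0],
    [0.8, -0.7, 0],
    [0.8, -0.7, 0],
    [0.8, -0.7, 0],
    [0.8, -0.7, 0],
    [0.8, -0.7, 0],
    [0.8, -0.7, 0],
  ],
  dr=[
    [0, 0, -0.1907],
    [0, 0, -0.1907],
    [0, 0, -0.1907],
    [0, 0, -0.1907],
    [0, 0, -0.1907],
    [0, 0, -0.1907],
    [0, 0, -0.1907],
    [0, 0, -0.1907],
    [0, 0, -0.1907],
    [0, 0, -0.1907],
  ],
  gripper=[100, 100, 100, 100, 100, 100, 100, 100, 100, 100],
  newtons=30,
)

```text
clock: 0.93
eef_pos: [437.9, 320.6, 302.2]
eef_rot: [-3.141, 0.0, 1.489]
wrist_force: [0.2, 1.3, -0.1]
finger_gap: 94.2
finger_force: 0.0
```

carry_out(
  slide=[
    [0.292, -0.228, -0.04],
    [0.292, -0.228, -0.1],
    [0.292, -0.228, -0.17],
    [0.292, -0.228, -0.17],
  ],
  dr=[
    [0, 0, 0],
    [0, 0, 0],
    [0, 0, 0],
    [0, 0, 0],
  ],
  gripper=[100, 100, 100, 100],
)

```text
clock: 1.27
eef_pos: [511.4, 261.6, 255.7]
eef_rot: [-3.136, 0.003, 1.494]
wrist_force: [0.1, -0.7, -1.0]
finger_gap: 94.3
finger_force: 0.0
```

```bash
python3 - <<'E'
from h import *
s=cv2.cvtColor(camera("scene"),cv2.COLOR_RGB2BGR);t=cv2.cvtColor(camera("top"),cv2.COLOR_RGB2BGR)
st=read_state();p=st["eef_pos"];print(p,st["eef_rot"])
y=st["eef_rot"][2]-np.pi/2;a=np.array([np.cos(y),np.sin(y),0])
for n in("scene","top"):
  print(n,"tips",[proj(n,p+[0,0,-97]+k*47*a) for k in(-1,1)])
c=lambda im,x,y:cv2.resize(im[y:y+90,x:x+60],(400,600),interpolation=cv2.INTER_NEAREST)
cv2.imwrite("pics/g1.png",np.hstack([c(s,310,115),c(t,115,175)]))
E
```

```text
[510.3848175  263.91719337 259.61858364] [-3.13969577e+00  8.06180431e-04  1.49574311e+00]
scene tips [array([330.9, 138. ]), array([353.9, 153.7])]
top tips [array([131.4, 241.8]), array([136.6, 191.9])]
```

View pics/g1.png

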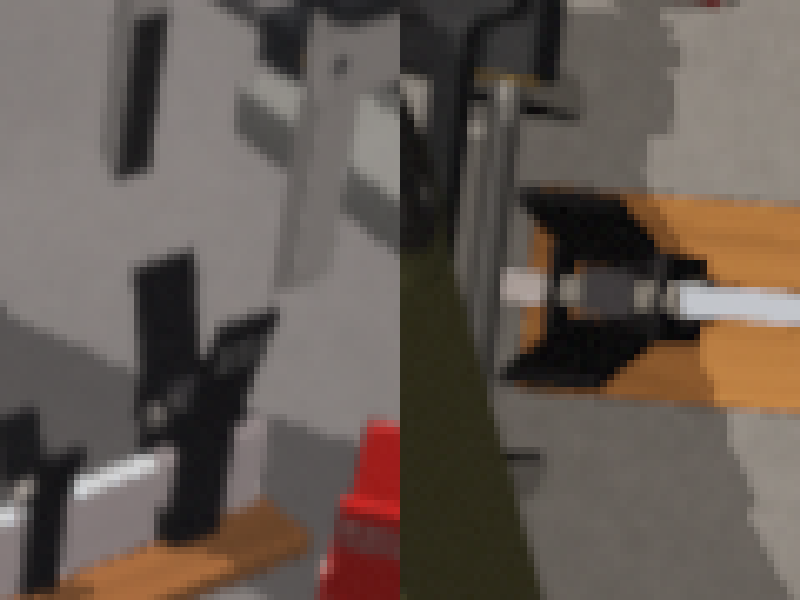

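The scene crop shows the fingertips straddling the handles at scene (330,141) and (356,157). They agree with the prediction to about 2 px, so the clip is near (509.5, 264.3). I'll descend and pinch.

carry_out(
  slide=[
    [-0.004, 0.002, -0.1],
    [-0.004, 0.002, -0.2],
    [-0.004, 0.002, -0.262],
    [-0.004, 0.002, -0.262],
    [-0.004, 0.002, -0.262],
  ],
  dr=[
    [0, 0, 0],
    [0, 0, 0],
    [0, 0, 0],
    [0, 0, 0],
    [0, 0, 0],
  ],
  gripper=[100, 100, 100, 100, 100],
)

```text
clock: 1.78
eef_pos: [509.3, 265.4, 195.8]
eef_rot: [3.141, -0.0, 1.498]
wrist_force: [0.4, -0.2, 0.4]
finger_gap: 94.1
finger_force: 0.0
```

carry_out(
  slide=[
    [0, 0, 0],
    [0, 0, 0],
    [0, 0, 0],
    [0, 0, 0],
    [0, 0, 0],
    [0, 0, 0],
    [0, 0, 0],
    [0, 0, 0],
    [0, 0, 0],
    [0, 0, 0],
  ],
  dr=[
    [0, 0, 0],
    [0, 0, 0],
    [0, 0, 0],
    [0, 0, 0],
    [0, 0, 0],
    [0, 0, 0],
    [0, 0, 0],
    [0, 0, 0],
    [0, 0, 0],
    [0, 0, 0],
  ],
  gripper=[20, 20, 20, 20, 20, 20, 20, 20, 20, 20],
  newtons=30,
)

```text
clock: 2.62
eef_pos: [511.4, 264.8, 197.3]
eef_rot: [3.135, -0.003, 1.497]
wrist_force: [7.3, 0.1, 7.5]
finger_gap: 30.6
finger_force: 27.7
```

carry_out(
  slide=[
    [0, 0, 0.03],
    [0, 0, 0.08],
    [0, 0, 0.16],
    [0, 0, 0.26],
    [0, 0, 0.36],
    [0, 0, 0.42],
    [0, 0, 0.42],
    [0, 0, 0.42],
    [0, 0, 0.42],
  ],
  dr=[
    [0, 0, 0],
    [0, 0, 0],
    [0, 0, 0],
    [0, 0, 0],
    [0, 0, 0],
    [0, 0, 0],
    [0, 0, 0],
    [0, 0, 0],
    [0, 0, 0],
  ],
  gripper=[20, 20, 20, 20, 20, 20, 20, 20, 20],
)

```text
clock: 3.37
eef_pos: [509.3, 264.3, 298.1]
eef_rot: [-3.139, 0.001, 1.497]
wrist_force: [-0.1, 0.0, -1.7]
finger_gap: 29.0
finger_force: 30.0
```

```bash
python3 - <<'E'
from h import *
s=cv2.cvtColor(camera("scene"),cv2.COLOR_RGB2BGR)
st=read_state();print(st["eef_pos"],st["eef_rot"],st["finger_gap"],st["finger_force"],st["wrist_force"],st["moment"])
p=st["eef_pos"];print([proj("scene",p-[0,0,h]) for h in(78,182)])
cv2.imwrite("pics/g2.png",cv2.resize(s[90:220,270:400],(600,600),interpolation=cv2.INTER_NEAREST))
E
```

```text
[509.2942451  264.35123969 297.94779521] [-3.13912612e+00  1.26504523e-03  1.49658967e+00] 29.199628487011623 29.9727863073349 [-0.22332621  1.23312028 -2.18045968] [-0.02512078  0.05593742  0.01052986]
[array([344.6, 125.3]), array([339.9, 160.8])]
```

View pics/g2.png

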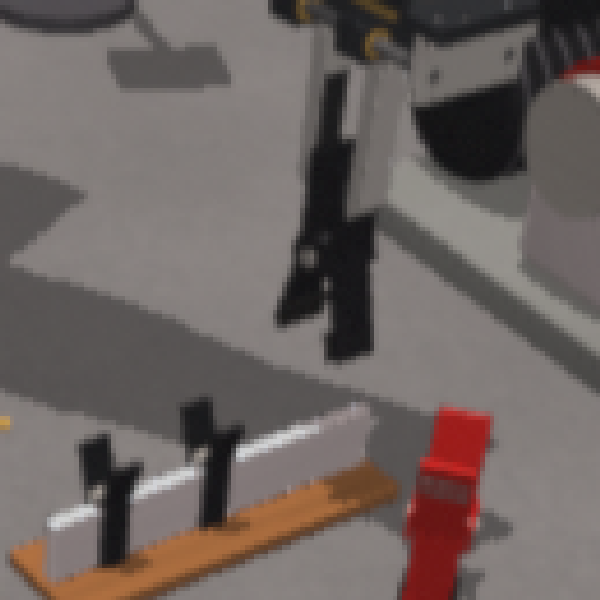

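The clip is held upright and open, with its jaws at scene (340,162), as predicted for a centred grasp. Next I carry it over to the shield.

carry_out(
  slide=[
    [0.02, -0.1, 0.06],
    [0.04, -0.25, 0.12],
    [0.06, -0.4, 0.12],
    [0.08, -0.55, 0.12],
    [0.1, -0.7, 0.12],
    [0.12, -0.85, 0.12],
    [0.13, -0.95, 0.12],
    [0.13, -1.0, 0.12],
    [0.13, -1.0, 0.12],
  ],
  dr=[
    [0, 0, 0.0107],
    [0, 0, 0.0107],
    [0, 0, 0.0107],
    [0, 0, 0.0107],
    [0, 0, 0.0107],
    [0, 0, 0.0107],
    [0, 0, 0.0107],
    [0, 0, 0.0107],
    [0, 0, 0.0107],
  ],
  gripper=[20, 20, 20, 20, 20, 20, 20, 20, 20],
)

```text
clock: 4.17
eef_pos: [542.0, 12.5, 328.5]
eef_rot: [-3.14, 0.0, 1.561]
wrist_force: [0.2, 0.3, -1.2]
finger_gap: 29.0
finger_force: 30.0
```

carry_out(
  slide=[
    [0.05, -0.15, 0],
    [0.08, -0.3, 0],
    [0.1, -0.45, 0],
    [0.12, -0.6, 0],
    [0.13, -0.75, 0],
    [0.13, -0.88, 0],
    [0.13, -0.96, 0],
    [0.13, -0.98, 0],
    [0.13, -0.98, -0.06],
    [0.13, -0.98, -0.1],
  ],
  dr=[
    [0, 0, 0],
    [0, 0, 0],
    [0, 0, 0],
    [0, 0, 0],
    [0, 0, 0],
    [0, 0, 0],
    [0, 0, 0],
    [0, 0, 0],
    [0, 0, 0],
    [0, 0, 0],
  ],
  gripper=[20, 20, 20, 20, 20, 20, 20, 20, 20, 20],
)

```text
clock: 5.0
eef_pos: [574.9, -229.2, 303.2]
eef_rot: [-3.141, -0.001, 1.564]
wrist_force: [-0.3, 0.5, -1.1]
finger_gap: 28.7
finger_force: 30.0
```

carry_out(
  slide=[
    [0, 0, 0],
    [0, 0, 0],
    [0, 0, 0],
  ],
  dr=[
    [0, 0, 0],
    [0, 0, 0],
    [0, 0, 0],
  ],
  gripper=[20, 20, 20],
)

```text
clock: 5.25
eef_pos: [575.0, -229.6, 305.1]
eef_rot: [3.141, 0.0, 1.565]
wrist_force: [0.3, -0.1, -0.6]
finger_gap: 29.1
finger_force: 30.0
```

```bash
python3 - <<'E'
from h import *
s=cv2.cvtColor(camera("scene"),cv2.COLOR_RGB2BGR);t=cv2.cvtColor(camera("top"),cv2.COLOR_RGB2BGR)
st=read_state();print(st["eef_pos"],st["eef_rot"],st["finger_gap"],st["finger_force"],st["wrist_force"])
p=st["eef_pos"]
print([(n,h,proj(n,p-[0,0,h])) for n in("scene","top") for h in(78,182)])
c=lambda im,x,y:cv2.resize(im[y:y+120,x:x+80],(400,600),interpolation=cv2.INTER_NEAREST)
cv2.imwrite("pics/g3.png",np.hstack([c(s,140,175),c(t,340,135)]))
E
```

```text
[ 574.90773216 -229.98951458  305.42927801] [3.14058138e+00 4.04029443e-04 1.56446541e+00] 29.1211212664562 29.972848892211914 [ 0.62723437  0.05605499 -1.27337143]
[('scene', 78, array([174.8, 206.2])), ('scene', 182, array([181.8, 247.2])), ('top', 78, array([405. , 181.6])), ('top', 182, array([387.4, 187.6]))]
```

View pics/g3.png

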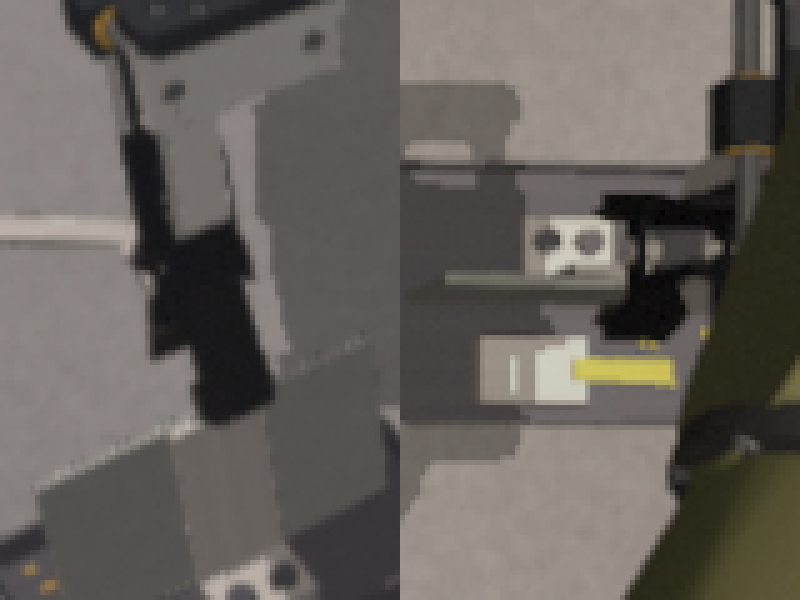

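The scene crop shows the open jaws above the strap, with the near jaw's bottom edge at about (181,260) to (195,255) and the far jaw's left corner at (170,246). The top crop shows the jaws' left ends at (380,174) and (380,202), straddling the shield line at row 190.

```bash
python3 - <<'E'
from h import *
for z in(122,126):
    print("scene jaws",ray("scene",(182.1,250.2),z),"top jaws left(y+16)",ray("top",(379.5,187.5),z))
print("scene strap",ray("scene",(181.3,257.4),100),"top",ray("top",(383.5,189.5),100))
E
```

```text
scene jaws [ 581.6 -232.9  122. ] top jaws left(y+16) [ 575.  -214.1  122. ]
scene jaws [ 585.6 -234.4  126. ] top jaws left(y+16) [ 574.6 -213.   126. ]
scene strap [ 577.4 -235.6  100. ] top [ 573.2 -228.8  100. ]
```

carry_out(
  slide=[
    [-0.006, -0.002, -0.03],
    [-0.006, -0.002, -0.08],
    [-0.006, -0.002, -0.13],
    [-0.006, -0.002, -0.18],
    [-0.006, -0.002, -0.22],
    [-0.006, -0.002, -0.25],
    [-0.006, -0.002, -0.25],
    [-0.006, -0.002, -0.25],
  ],
  dr=[
    [0, 0, 0],
    [0, 0, 0],
    [0, 0, 0],
    [0, 0, 0],
    [0, 0, 0],
    [0, 0, 0],
    [0, 0, 0],
    [0, 0, 0],
  ],
  gripper=[20, 20, 20, 20, 20, 20, 20, 20],
)

```text
clock: 6.02
eef_pos: [573.2, -231.0, 242.1]
eef_rot: [-3.141, -0.0, 1.564]
wrist_force: [-0.2, -0.1, -1.2]
finger_gap: 28.8
finger_force: 30.0
```

carry_out(
  slide=[
    [0, 0, -0.012],
    [0, 0, -0.024],
    [0, 0, -0.036],
    [0, 0, -0.036],
    [0, 0, -0.036],
  ],
  dr=[
    [0, 0, 0],
    [0, 0, 0],
    [0, 0, 0],
    [0, 0, 0],
    [0, 0, 0],
  ],
  gripper=[20, 20, 20, 20, 20],
)

```text
clock: 6.43
eef_pos: [573.4, -231.1, 233.7]
eef_rot: [3.14, 0.001, 1.564]
wrist_force: [0.3, 0.0, 3.2]
finger_gap: 29.6
finger_force: 30.0
```

carry_out(
  slide=[
    [0, 0, -0.004],
    [0, 0, -0.004],
    [0, 0, -0.004],
  ],
  dr=[
    [0, 0, 0],
    [0, 0, 0],
    [0, 0, 0],
  ],
  gripper=[20, 20, 20],
)

```text
clock: 6.68
eef_pos: [573.4, -231.1, 233.7]
eef_rot: [3.14, 0.001, 1.564]
wrist_force: [-2.7, 1.9, 10.5]
finger_gap: 29.0
finger_force: 30.0
```

```bash
python3 - <<'E'
from h import *
s=cv2.cvtColor(camera("scene"),cv2.COLOR_RGB2BGR);t=cv2.cvtColor(camera("top"),cv2.COLOR_RGB2BGR)
st=read_state();print(st["eef_pos"],st["eef_rot"],st["finger_gap"],st["finger_force"],st["wrist_force"])
c=lambda im,x,y:cv2.resize(im[y:y+120,x:x+80],(400,600),interpolation=cv2.INTER_NEAREST)
cv2.imwrite("pics/g4.png",np.hstack([c(s,140,195),c(t,340,135)]))
E
```

```text
[ 573.38432171 -231.12179561  233.69704853] [3.13971239e+00 9.35535284e-04 1.56386902e+00] 29.16900944457344 30.0155907869339 [-2.25701533  1.42493747 11.06219779]
```

View pics/g4.png

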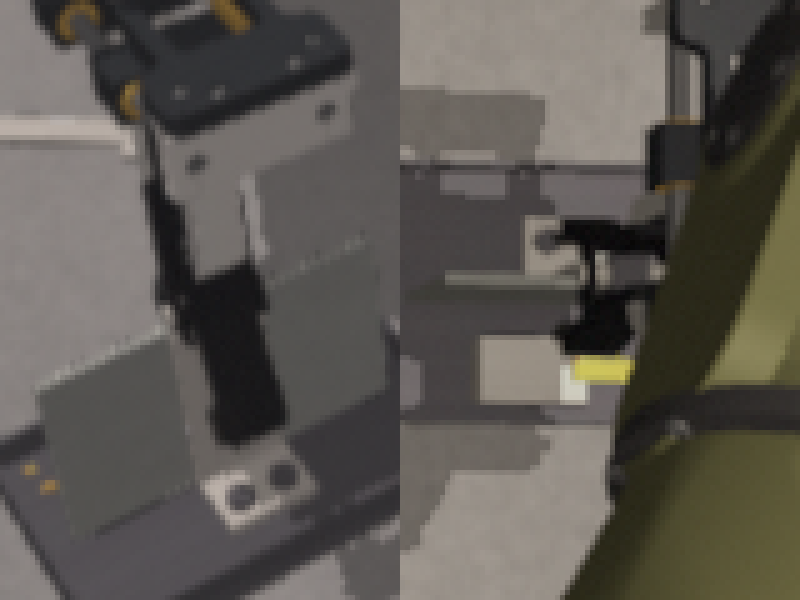

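```bash
python3 - <<'E'
from h import *
for z in(50,54,58): print(z,ray("scene",(182.5,283.1),z),ray("scene",(196.9,278.5),z))
# top: left ends of jaws, crop corners
for p in((372.2,179.5),(372,204)): print(ray("top",p,52),ray("top",p,56))
E
```

```text
50 [ 597.1 -249.6   50. ] [ 603.1 -219.8   50. ]
54 [ 600.6 -250.8   54. ] [ 606.5 -221.2   54. ]
58 [ 604.1 -252.    58. ] [ 610.  -222.5   58. ]
[ 600.  -217.8   52. ] [ 599.5 -216.8   56. ]
[ 545.8 -217.    52. ] [ 545.5 -216.    56. ]
```

The throat is seated, with contact at 10 N and TCP z at 233.7. Seen against the strap, the jaws sit about 1.5–2 mm too far toward -y. I'll ease up, shift, press down again, then open gradually while watching the lateral force.

carry_out(
  slide=[
    [0, 0, 0.012],
    [0, 0.007, 0.012],
    [0, 0.007, 0.012],
    [0, 0.007, 0.004],
    [0, 0.007, 0.001],
    [0, 0.007, 0.001],
  ],
  dr=[
    [0, 0, 0],
    [0, 0, 0],
    [0, 0, 0],
    [0, 0, 0],
    [0, 0, 0],
    [0, 0, 0],
  ],
  gripper=[20, 20, 20, 20, 20, 20],
)

```text
clock: 7.28
eef_pos: [573.2, -229.2, 233.6]
eef_rot: [3.141, 0.0, 1.564]
wrist_force: [-5.8, 3.4, 13.3]
finger_gap: 29.1
finger_force: 30.0
```

carry_out(
  slide=[
    [0, 0, 0],
    [0, 0, 0],
    [0, 0, 0],
    [0, 0, 0],
    [0, 0, 0],
    [0, 0, 0],
  ],
  dr=[
    [0, 0, 0],
    [0, 0, 0],
    [0, 0, 0],
    [0, 0, 0],
    [0, 0, 0],
    [0, 0, 0],
  ],
  gripper=[40, 44, 46, 48, 50, 50],
)

```text
clock: 7.78
eef_pos: [573.1, -229.2, 232.1]
eef_rot: [-3.141, -0.0, 1.564]
wrist_force: [-0.3, 0.7, -1.3]
finger_gap: 46.9
finger_force: 6.2
```

carry_out(
  slide=[
    [0, 0, 0],
    [0, 0, 0],
    [0, 0, 0],
    [0, 0, 0],
  ],
  dr=[
    [0, 0, 0],
    [0, 0, 0],
    [0, 0, 0],
    [0, 0, 0],
  ],
  gripper=[52, 54, 55, 55],
)

```text
clock: 8.12
eef_pos: [573.1, -229.2, 232.4]
eef_rot: [-3.142, -0.0, 1.564]
wrist_force: [-0.2, -0.0, -1.6]
finger_gap: 51.8
finger_force: 5.5
```

carry_out(
  slide=[
    [0, 0, 0],
    [0, 0, 0],
    [0, 0, 0],
    [0, 0, 0],
    [0, 0, 0],
    [0, 0, 0],
  ],
  dr=[
    [0, 0, 0],
    [0, 0, 0],
    [0, 0, 0],
    [0, 0, 0],
    [0, 0, 0],
    [0, 0, 0],
  ],
  gripper=[70, 85, 100, 100, 100, 100],
)

```text
clock: 8.62
eef_pos: [573.2, -229.3, 232.5]
eef_rot: [3.141, 0.0, 1.564]
wrist_force: [-0.2, -0.2, -0.4]
finger_gap: 88.4
finger_force: 0.0
```

carry_out(
  slide=[
    [0, 0, 0.1],
    [0, 0, 0.25],
    [0, 0, 0.4],
    [-0.3, 0.15, 0.45],
    [-0.6, 0.3, 0.45],
    [-0.8, 0.6, 0.45],
    [-0.8, 0.8, 0.45],
    [-0.8, 1.0, 0.45],
    [-0.8, 1.0, 0.45],
    [-0.8, 1.0, 0.45],
  ],
  dr=[
    [0, 0, 0],
    [0, 0, 0],
    [0, 0, 0],
    [0, 0, 0],
    [0, 0, 0],
    [0, 0, 0],
    [0, 0, 0],
    [0, 0, 0],
    [0, 0, 0],
    [0, 0, 0],
  ],
  gripper=[100, 100, 100, 100, 100, 100, 100, 100, 100, 100],
)

```text
clock: 9.45
eef_pos: [389.5, -16.0, 344.5]
eef_rot: [3.141, 0.0, 1.563]
wrist_force: [2.0, 0.5, 0.6]
finger_gap: 93.8
finger_force: 0.0
```

```bash
python3 - <<'E'
from h import *
s=cv2.cvtColor(camera("scene"),cv2.COLOR_RGB2BGR);t=cv2.cvtColor(camera("top"),cv2.COLOR_RGB2BGR)
c=lambda im,x,y:cv2.resize(im[y:y+120,x:x+80],(400,600),interpolation=cv2.INTER_NEAREST)
cv2.imwrite("pics/g5.png",np.hstack([c(s,140,195),c(t,340,135)]))
E
```

```text
(no output)
```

View pics/g5.png

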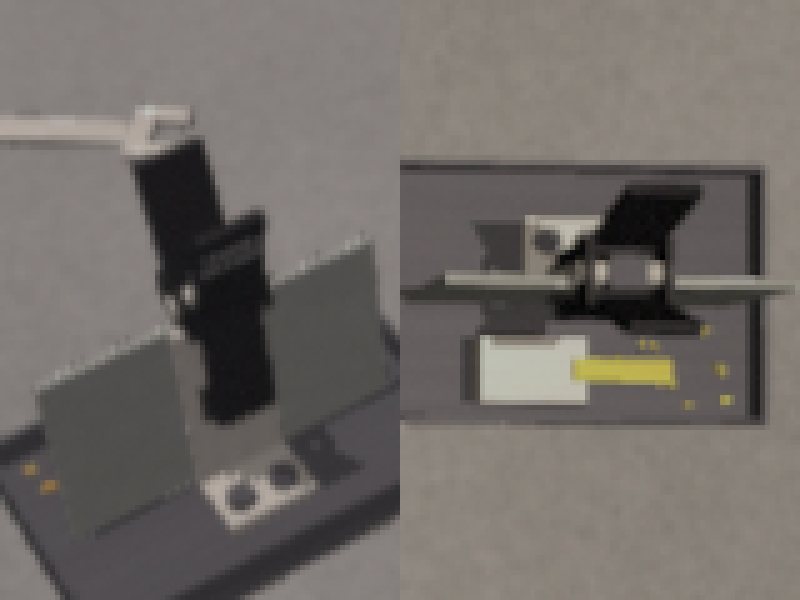

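```bash
python3 - <<'E'
from h import *
T=lambda x,y:((x-400)/5+340-.5,y/5+135-.5)
S=lambda x,y:(x/5+140-.5,y/5+195-.5)
Z=166
for p in((622,187),(703,187),(632,331),(702,328)): print("top handle",ray("top",T(*p),Z))
for p in((133,158),(205,138),(193,245),(266,211)): print("scene handle",ray("scene",S(*p),Z))
for p in((208,425),(275,402)): print("scene jaw bottom",[ray("scene",S(*p),z) for z in(47,51)])
print("top pin ends",[ray("top",T(*p),111) for p in((588,272),(670,272))])
print("scene strap edges on face", ray("scene",S(170,343),100),ray("scene",S(262,303),100), "foot line",ray("scene",S(200,490),0))
E
```

```text
top handle [ 600.7 -210.4  166. ]
top handle [ 601.1 -242.1  166. ]
top handle [ 545.  -213.9  166. ]
top handle [ 546.4 -241.1  166. ]
scene handle [ 546.6 -243.8  166. ]
scene handle [ 551.8 -215.5  166. ]
scene handle [ 605.3 -246.9  166. ]
scene handle [ 604.2 -216.   166. ]
scene jaw bottom [array([ 583.9, -246.6,   47. ]), array([ 587.5, -247.8,   51. ])]
scene jaw bottom [array([ 588.6, -218. ,   47. ]), array([ 592.1, -219.4,   51. ])]
top pin ends [array([ 573.2, -212.2,  111. ]), array([ 573.6, -246.4,  111. ])]
scene strap edges on face [ 582.9 -255.4  100. ] [ 583.9 -215.2  100. ] foot line [ 574. -252.    0.]
```

The final view shows the clip upright over the strap. Handles, pin and strap agree in x to under 1 mm and in y to about 2 mm, and the arm is clear. I'm handing the job in.

```bash
python3 -c "
from cell import *
print(sign_off())"
```

```text
the job is handed in; nothing more can be done
None
```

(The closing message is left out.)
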